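# Set the orange-capped sample at the reading position

### The job

The tube reader has two spring-loaded slides, each carrying a capped tube. With the fingertips, push the slide that carries the orange-capped tube (there is a black push plate at its near end) fully in to its end stop, then let it go so that it springs back onto its stop pin and stays latched at the middle position, between the green-marked posts. Leave the slide with the blue-capped tube at home, do not touch or lift either tube, and do not disturb the things lying round or on the reader.

Things in the scene. Friction and masses are not known exactly. Their poses are not given: they have to be found in the camera images.
- reader: tube reader fixed to the bench: grey base 285 x 236 x 12 mm, two parallel slides, white housing (50 mm deep, top at 82 mm) along the far end. Origin on the bench, midway between the lanes, 135 mm from the base's near edge; +x along the slides' inward travel, +y to the left lane, z up. Lane centres at y = +55 and -55 mm; green-marked black posts, 75 mm high, flank each lane at x = 25 mm.
- left_slide (a joint): left (+y) slide's travel along the reader's +x, in m: 0 = home, held by a spring (1.5 N, rising to 6 N at full travel; damped, 16 N s/m); 0.060 = fully in at the end stop; 0.035 = latched. Past 0.035 a sprung stop pin rises behind its brass catch, and on release the slide comes back to 0.035 and rests on the pin; let go earlier, it returns to 0.
- right_slide (a joint): right (-y) slide's travel along the reader's +x, in m: 0 = home, held by a spring (1.5 N, rising to 6 N at full travel; damped, 16 N s/m); 0.060 = fully in at the end stop; 0.035 = latched. Past 0.035 a sprung stop pin rises behind its brass catch, and on release the slide comes back to 0.035 and rests on the pin; let go earlier, it returns to 0.
- left_plate (a point): centre of the near, pushing face of the left (+y) slide's upright black push plate: 46 mm wide, 8 mm thick, from 20 to 68 mm above the bench (this point at 48 mm). Moves with the slide; axes as the reader's: push it along +x. In front of it the reader's 12 mm high base goes on for 10 mm, then bare bench.
- right_plate (a point): centre of the near, pushing face of the right (-y) slide's upright black push plate: 46 mm wide, 8 mm thick, from 20 to 68 mm above the bench (this point at 48 mm). Moves with the slide; axes as the reader's: push it along +x. In front of it the reader's 12 mm high base goes on for 10 mm, then bare bench.
- orange_tube_mid (a point): middle (half-way up) of the tube with the orange cap: 34 mm across the cap, 110 mm tall, standing upright in a square well of one of the slides (left or right, it varies), 115 mm beyond that slide's push-plate face; its foot is 24 mm and the cap's top 134 mm above the bench. It rides along with the slide.
- blue_tube_mid (a point): middle (half-way up) of the same kind of tube with a blue cap, standing in the other slide.
- spanner_1: steel open-ended spanner, 157 x 30 x 6 mm, lying on the bench to the left of the reader; bystander. Origin under its centre.
- marker: white marker pen with blue cap, 130 mm long, 14 mm thick, lying on the bench to the right of the reader; bystander. Origin under its centre.
- timer_1: small white timer, 62 x 62 x 16 mm, lying on the reader's white housing; bystander. Origin under its centre.
- orange_tube: the orange-capped tube itself; origin under the centre of its foot, z along the tube to its cap.
- blue_tube: the blue-capped tube itself; origin under the centre of its foot, z along the tube to its cap.
Not all that is in view belongs to the job. There is more than one size of the orange_tube; the job needs the larger.

How it is judged:
By the outcome, as a careful person would: the job done as asked, in the order asked, and still so for the second after the job is handed in, with the robot touching nothing.
It also fails if it takes over 32 s, if anything falls off the work surface, if the arm or the gripper's body presses on something with over 40 N, if the wrist force passes 120 N, or if a joint passes its speed limit or range.

### The arm

A 6-joint arm with a two-finger parallel gripper is mounted at the origin on a cart in front of the work surface, level with it; the furniture and walls round the work are solid. World frame = base frame: x ahead of the robot, y to its left, z up, the work surface at z = 0. Lengths are in m, angles in rad, forces in N, time in s.
With the tool pointing down it reaches from about 0.35 to 0.775 m from the base axis. Payload 7.3 kg.
Tool frame: the origin (TCP) lies on the centre line of the jaws, within the pads' length; the fingertips stand 17 mm ahead of it and the grasp point (between the pads) lies 2 mm behind it (robot.tip_extent is the distance from the TCP to the fingertips, in m); z points along the fingers, y is the line along which they close (so a half turn about z gives the same grasp; the last joint's range is limited). The gripper opens to 92 mm and grips with 3 to 60 N. Pads are 19 mm wide; open, the fingers measure 130 mm over their backs; the gripper's body (75 mm by 190 mm) begins 47 mm behind the grasp point.
Start: joints at [1.049, 0.342, 1.524, -0, 1.275, -0.146], TCP at [0.193, 0.488, 0.244] pointing down, gripper open.
Joint ranges: [-2.53, 2.53], [-0.77, 2.02], [0.04, 2.7], [-1, 4.14], [0.28, 2.66], [-3.11, 3.11]. Speed limits (rad/s): [2.57, 2.57, 3.14, 3.14, 3.14, 3.14].

### API

Orientations are given as [roll, pitch, yaw] about the fixed x, y, z axes, in that order (R = Rz(yaw) Ry(pitch) Rx(roll)).
In Python, from cell import robot gives the robot as it stands.
- The arm moves only by the tool step_arm, never from a script. Its argument "motion" is a list of rows, each a list of 2 entries, a list of its own where there are three numbers: the shift along the tool's x, y, z in units of 60 mm (1.0 is 60 mm), then the turn about the tool's z in rad. In form: [[[x, y, z], spin], ...]. A call has 1 to 10 rows; each row is the pose to reach, as a shift and turn from the pose commanded when the call began, along the tool's axes at that moment; what a row does not reach only later rows make up. A row lasts 1/8 s, in which the tool goes at most 62.5 mm and 10.7 degrees, less where a joint would pass 70% of its speed; a pose out of reach is approached as far as the arm can. A call with a gripper value outside its range is refused whole. "hand" is the closure in counts, from 0 (fully open) to 255 (shut), set as the call begins (left out, the last holds). The fingers move at their own pace and stop on an object; "squeeze" is the grip in N (left out, the last holds). Time passes only in rows, so rows that repeat a pose let the fingers close. It gives the time, the measured TCP pose, the force, the opening and the grip force at its end, in the units of the state.
- robot.observe(): the state, without advancing time (a new reading comes with each control period).
- robot.read_camera(name): name is "side" or "top" or "wrist"; returns a dict with "pixels" (480x640x3 uint8, red, green, blue), "intrinsics" (3x3 intrinsics, pixels), "k1" (the pictures are not rectified: a ray, as slopes to the right and down, at radius r is drawn at 1 + k1 r^2 times it, then the intrinsics apply), "xyz" and "rotation" of the camera in the world; the wrist camera has in their place "T_tool_cam" (4x4, takes a point from camera to tool coordinates, whose origin is the TCP and whose axes are the flange's). Camera axes: x right, y up, looking along -z (the intrinsics and any distortion apply to the point x, -y, -z); pixel columns grow to the right and rows downward; lengths in m; the calibration is good to about 2 mm. A picture is of the moment at which its call begins: read the wrist's pose just before it. There is no depth.
- robot.hand_in(): hands the job in; it is judged then, once.
The state is a dict: "time": time; "qpos": joint angles; "qvel": joint speeds; "joint_efforts": joint torques, N m; "tool_pos": TCP position; "tool_rot": TCP orientation; "contact_force": force on the tool from outside, world axes, zero at the start; "torque": the same for the moment, N m; "opening": finger opening in m; "grip_force": force on a finger pad.
Only numpy, scipy, OpenCV 4.12 (cv2) and the standard library are available. Lean on these libraries where they do the work, as an engineer would, in place of code of your own. Each camera call takes 0.05 s, during which the arm holds its last target. There are 200 camera calls.

## Working session

There is one attempt and no reset: what is moved stays moved. The work goes in short steps, Python scripts to look and compute and a tool call to move; the robot and the scene stay as the last step left them, time stands still between calls to the robot, and variables do not carry over. Pictures are saved under pics/ and viewed, at most 10 in all, crops included, and the job is handed in when it is done.

Besides the shell and the picture viewer there is one more tool, called after "Emit:" as name(argument=value, ...), one argument or row to a line, values as JSON. step_arm: Moves the arm, as the interface text tells. Its arguments: {"type":"object","properties":{"motion":{"type":"array"},"hand":{"type":"number"},"squeeze":{"type":"number"}},"required":["motion"]}

```bash
mkdir -p pics; cat > h.py <<'E'
import cv2,numpy as np
from cell import robot
def grab(n,f):
    c=robot.read_camera(n); cv2.imwrite('pics/'+f,c["pixels"][:,:,::-1]); return c
E
python3 - <<'E'
from h import *
import pickle
for n in("top","side"):
    c=grab(n,n+"1.png"); pickle.dump(c,open(n+".pkl","wb")); print(n,c["xyz"],c["rotation"],c["intrinsics"],c["k1"])
s=robot.observe(); print(s)
E
```

```text
top [ 0.46293834 -0.13512018  0.93198954] [ 0.179059   -0.0250214  -1.55194957] [[537.54340682   0.         322.15126104]
 [  0.         537.54340682 246.42221485]
 [  0.           0.           1.        ]] -0.04173467255668477
side [0.47156638 0.59900686 0.47541192] [ 1.09204809 -0.02182097 -2.94861106] [[509.2390982    0.         321.0054748 ]
 [  0.         509.2390982  235.80353956]
 [  0.           0.           1.        ]] -0.10270425381404862
{'time': 0.1, 'qpos': array([ 1.04900592e+00,  3.42653063e-01,  1.52494888e+00, -2.34984954e-05,
        1.27541838e+00, -1.46000361e-01]), 'qvel': array([-0.00117604, -0.00134519, -0.00296807,  0.00222299,  0.00058643,
       -0.00061968]), 'joint_efforts': array([ 2.36123364e-03, -4.32009172e+01, -2.44694817e+01,  7.20242411e-02,
        5.25899953e-02, -3.07190032e-05]), 'tool_pos': array([0.19248392, 0.48805541, 0.24310489]), 'tool_rot': array([-3.14017691e+00, -1.85468158e-04,  2.76580934e+00]), 'contact_force': array([-0.2875792 , -0.57089319, -0.08707726]), 'torque': array([-0.07292002, -0.0030009 ,  0.00883908]), 'grip_force': 0.0, 'opening': 0.09187729034868909}
```

View pics/top1.png

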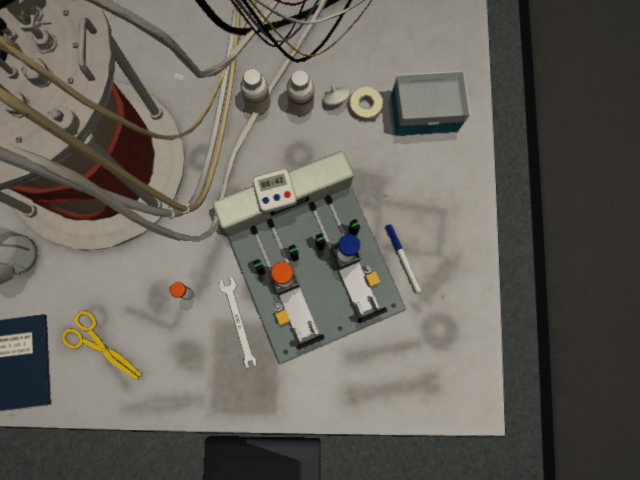

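View pics/side1.png

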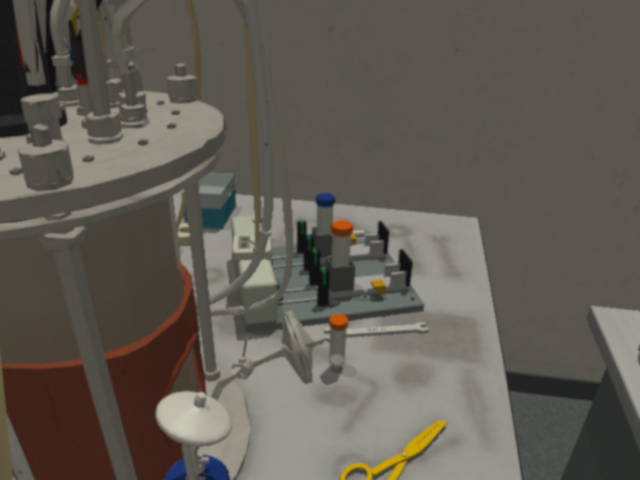

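The large orange-capped tube is in the left slide at top (282,272). The other orange cap, top (180,290), is a small loose vial on the bench, so it doesn't fit: it isn't in a slide and it's smaller. The left black plate is near (308,342). I'll measure and make an enlarged crop.

```bash
cat >> h.py <<'E'
from scipy.spatial.transform import Rotation as Ro
def ray(c,u,v):
    K=c["intrinsics"]; k=np.array([[c["k1"],0,0,0,0]],float)
    x,y=cv2.undistortPoints(np.array([[[u,v]]],float),K,np.array([c["k1"],0,0,0,0.])).ravel()
    R=np.array(c["rotation"]); R=R if R.shape==(3,3) else Ro.from_euler('xyz',R).as_matrix()
    return np.array(c["xyz"]),R@np.array([x,-y,-1])
def onz(c,u,v,z):
    o,d=ray(c,u,v); return (o+d*(z-o[2])/d[2])
E
python3 - <<'E'
from h import *
import pickle
c=pickle.load(open("top.pkl","rb")); s=pickle.load(open("side.pkl","rb"))
p=c["pixels"]; hsv=cv2.cvtColor(p,cv2.COLOR_RGB2HSV)
def blobs(m,n,lo=40):
    N,l,st,ce=cv2.connectedComponentsWithStats(m.astype(np.uint8))
    for i in range(1,N):
        if st[i,4]>=lo: print(n,ce[i].round(1),st[i])
roi=np.zeros((480,640),bool); roi[150:370,160:420]=1
H,S,V=[hsv[...,i].astype(int) for i in range(3)]
blobs(roi&(H<14)&(S>170)&(V>130),"orange")
blobs(roi&(H>105)&(H<130)&(S>130),"blue")
base=roi&(H>70)&(H<110)&(S>25)&(V>60)&(V<140)
blobs(base,"base",500); blobs(roi&(V<35),"black",20)
N,l,st,ce=cv2.connectedComponentsWithStats(base.astype(np.uint8)); i=1+st[1:,4].argmax()
cn,_=cv2.findContours((l==i).astype(np.uint8),0,2); q=cv2.approxPolyDP(cv2.convexHull(max(cn,key=len)),6,True)[:,0]
for u,v in q: print((u,v),onz(c,u,v,.012).round(4))
print("caps",onz(c,282,272,.134),onz(c,348,245,.134), "small", onz(c,180,290,.05))
print("side cap h",ray(s,342,228))
a=cv2.resize(p[220:370,225:425],None,fx=4,fy=4,interpolation=cv2.INTER_CUBIC)
cv2.imwrite("pics/crop1.png",a[:,:,::-1])
E
```

```text
orange [281.9 272.1] [272 262  21  21 347]
orange [177.1 289.3] [170 283  15  14 169]
blue [393.4 237. ] [387 225  14  25 136]
blue [348.8 244.2] [338 233  22  22 360]
black [328.1 199.2] [325 195   7   9  45]
black [302.6 200.5] [295 197  14   9  41]
black [312.  205.7] [309 202   7   9  44]
black [278.3 211.1] [270 207  21   9  46]
black [270.1 222.8] [267 219   7   9  43]
black [352.9 228.4] [348 220  11  16 103]
black [253.4 229.4] [250 226   7   8  40]
black [320.  245.2] [315 240  11  14 100]
black [335.5 259.5] [330 248  20  22  96]
black [293.7 255.6] [290 251   8  10  66]
black [260.1 270.3] [255 265  11  11  78]
black [370.8 315.1] [357 308  29  15 116]
black [309.7 341.5] [297 335  27  14 112]
(np.int32(360), np.int32(246)) [ 0.6322 -0.221   0.012 ]
caps [ 0.56754166 -0.09311203  0.134     ] [ 0.61086678 -0.19140433  0.134     ] small [0.54503451 0.0773322  0.05      ]
side cap h (array([0.47156638, 0.59900686, 0.47541192]), array([ 0.12154418, -0.88780293, -0.44605856]))
```

View pics/crop1.png

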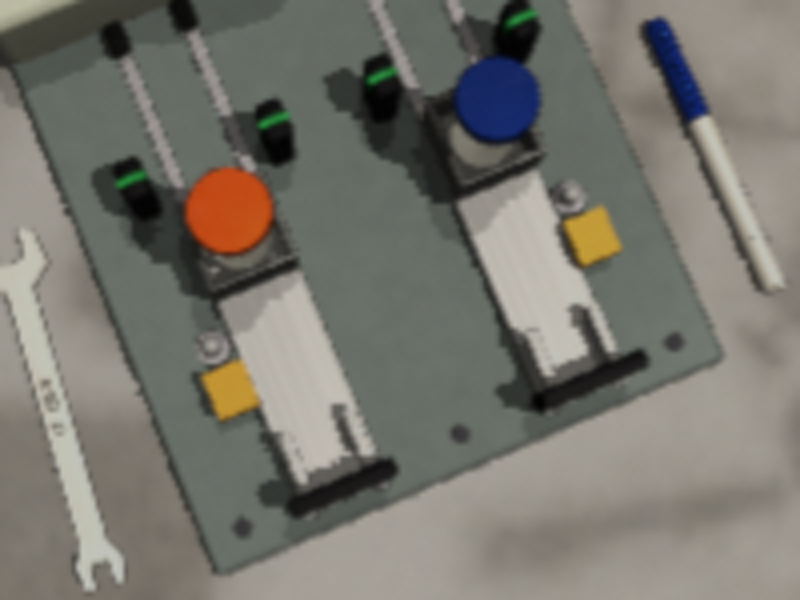

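The crop confirms it: the orange cap, crop (228,210), stands in the left slide, whose plate is at crop (342,487). Blue is in the right slide. Next I check the pose from the base edge and the plates.

```bash
python3 - <<'E'
from h import *
import pickle
c=pickle.load(open("top.pkl","rb")); s=pickle.load(open("side.pkl","rb"))
f=lambda u,v,z:onz(c,225+u/4-.4,220+v/4-.4,z)[:2]
ang=lambda d:np.degrees(np.arctan2(-d[0],d[1])).round(2)
a,b=f(220,573,.012),f(720,356,.012); d=a-b; print("near edge",a,b,np.linalg.norm(d),ang(d))
l1,l2,r1,r2=f(293,507,.068),f(393,466,.068),f(540,402,.068),f(645,357,.068)
print("platesL",l1,l2,np.linalg.norm(l1-l2),"R",r1,r2,ang((l1+l2-r1-r2)),np.linalg.norm(l1+l2-r1-r2)/2)
y=np.radians(23.3); X=np.array([np.cos(y),np.sin(y)]);Y=np.array([-X[1],X[0]])
mid=(a+b)/2; R0=mid+.135*X; print("R0",R0)
cap=onz(c,281.9,272.1,.134)[:2]
for n,p in (("cap",cap),("plateL",(l1+l2)/2)): print(n,p,(p-R0)@X,(p-R0)@Y)
# two-view cap
o,d1=ray(c,281.9,272.1);o2,d2=ray(s,342,228)
A=np.stack([d1,-d2],1);t=np.linalg.lstsq(A,o2-o,rcond=None)[0];print(o+t[0]*d1,o2+t[1]*d2)
E
```

```text
near edge [ 0.43014933 -0.08747785] [ 0.52497347 -0.29830664] 0.2311717836706666 24.22
platesL [ 0.45829199 -0.11838746] [ 0.47508795 -0.15762781] 0.042683821753019914 R [ 0.50146757 -0.21591816] [ 0.52021706 -0.25807081] 24.04 0.10838739320034842
R0 [ 0.60155166 -0.1394936 ]
cap [ 0.56738784 -0.09296764] -0.012974505583153252 0.05624494476385882
plateL [ 0.46668997 -0.13800764] -0.12327546808470258 0.05470871787275838
[ 0.56816162 -0.09265537  0.12808834] [ 0.56627591 -0.09278605  0.12783462]
```

```bash
python3 - <<'E'
from h import *
c=grab("wrist","w0.png"); print(np.round(c["T_tool_cam"],3)); print(robot.tip_extent)
E
```

```text
[[-0.001  0.954  0.301  0.082]
 [ 1.     0.001  0.    -0.001]
 [-0.     0.301 -0.954 -0.141]
 [ 0.     0.     0.     1.   ]]
0.017
```

Emit:
step_arm(
  motion=[
    [[-3.62, -3.37, 0], 0],
    [[-3.62, -3.37, 0], 0],
    [[-3.62, -3.37, 0], 0],
    [[-3.62, -3.37, 0], 0],
    [[-3.62, -3.37, 0], 0],
    [[-3.62, -3.37, 0], 0],
  ],
  hand=255,
)

```text
time: 0.9
tool_pos: [0.3215, 0.2182, 0.2437]
tool_rot: [-3.141, 0.0, 2.761]
contact_force: [-0.2, -0.2, -0.0]
opening: 0.0363
grip_force: 0.0
```

Emit:
step_arm(
  motion=[
    [[-2.29, -3.54, 0], -0.1],
    [[-2.29, -3.54, 0], -0.2],
    [[-2.29, -3.54, 0], -0.3],
    [[-2.29, -3.54, 0], -0.4],
    [[-2.29, -3.54, 0], -0.5],
    [[-3.48, -5.63, 0], -0.6],
    [[-3.48, -5.63, 0], -0.7],
    [[-3.48, -5.63, 0], -0.8],
    [[-3.48, -5.63, 0], -0.8],
    [[-3.48, -5.63, 0], -0.8],
  ],
)

```text
time: 2.15
tool_pos: [0.3907, -0.1689, 0.2435]
tool_rot: [3.14, -0.0, -2.718]
contact_force: [0.7, -0.2, -0.0]
opening: 0.0004
grip_force: 0.0
```

Emit:
step_arm(
  motion=[
    [[0, -0.05, 1], 0],
    [[0, -0.05, 2], 0],
    [[0, -0.05, 2.8], 0],
    [[0, -0.05, 3.28], 0],
    [[0, -0.05, 3.28], 0],
    [[0, -0.05, 3.28], 0],
  ],
)

```text
time: 2.9
tool_pos: [0.3928, -0.1727, 0.048]
tool_rot: [-3.14, 0.001, -2.717]
contact_force: [0.5, -0.3, 0.6]
opening: 0.0006
grip_force: 0.0
```

```bash
python3 - <<'E'
from h import *
c=grab("top","t2.png"); p=c["pixels"]
a=cv2.resize(p[220:420,225:425],None,fx=3,fy=3,interpolation=cv2.INTER_CUBIC)
cv2.imwrite("pics/crop2.png",a[:,:,::-1])
E
```

```text
(no output)
```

View pics/crop2.png

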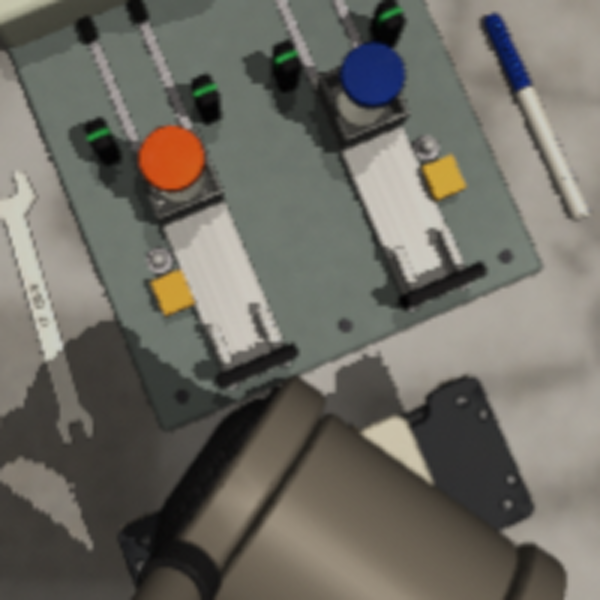

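The gripper sits squarely in front of the left plate (crop (255,365)) and clear of everything. I'll advance until contact.

Emit:
step_arm(
  motion=[
    [[-0.4, 0, 0], 0],
    [[-0.8, 0, 0], 0],
    [[-1.0, 0, 0], 0],
    [[-1.1, 0, 0], 0],
    [[-1.2, 0, 0], 0],
    [[-1.3, 0, 0], 0],
    [[-1.4, 0, 0], 0],
    [[-1.5, 0, 0], 0],
    [[-1.6, 0, 0], 0],
    [[-1.7, 0, 0], 0],
  ],
)

```text
time: 4.2
tool_pos: [0.4847, -0.1311, 0.0469]
tool_rot: [3.141, -0.001, -2.718]
contact_force: [-4.2, -2.4, 3.2]
opening: 0.0005
grip_force: 2.5
```

Emit:
step_arm(
  motion=[
    [[-0.1, 0, 0], 0],
    [[-0.2, 0, 0], 0],
    [[-0.3, 0, 0], 0],
    [[-0.35, 0, 0], 0],
    [[-0.35, 0, 0], 0],
  ],
)

```text
time: 4.82
tool_pos: [0.5039, -0.1225, 0.0469]
tool_rot: [3.141, -0.001, -2.717]
contact_force: [-5.0, -4.3, 2.9]
opening: 0.0006
grip_force: 2.7
```

Emit:
step_arm(
  motion=[
    [[-0.05, 0, 0], 0],
    [[-0.1, 0, 0], 0],
    [[-0.1, 0, 0], 0],
  ],
)

```text
time: 5.2
tool_pos: [0.5083, -0.1205, 0.0468]
tool_rot: [3.141, -0.003, -2.717]
contact_force: [-8.8, -5.3, 6.6]
opening: 0.0003
grip_force: 5.3
```

```bash
python3 - <<'E'
from h import *
c=grab("top","t3.png"); p=c["pixels"]
hsv=cv2.cvtColor(p,cv2.COLOR_RGB2HSV); H,S,V=[hsv[...,i].astype(int) for i in range(3)]
m=(H<14)&(S>170)&(V>130); m[:,:220]=0; m[:150]=0; N,l,st,ce=cv2.connectedComponentsWithStats(m.astype(np.uint8)); i=1+st[1:,4].argmax(); print(ce[i],st[i])
q=onz(c,*ce[i],.134)[:2]; print((q-np.array([.56739,-.09297]))@np.array([.913,.408]))
E
```

```text
[267.05263158 234.78618421] [257 226  21  19 304]
0.061297392667140044
```

Emit:
step_arm(
  motion=[
    [[-0.05, 0, 0], 0],
    [[-0.08, 0, 0], 0],
    [[-0.08, 0, 0], 0],
  ],
)

```text
time: 5.62
tool_pos: [0.5085, -0.1202, 0.0469]
tool_rot: [3.138, -0.011, -2.717]
contact_force: [-27.2, -18.5, 16.7]
opening: 0.001
grip_force: 16.2
```

The force rose to 33 N with no further motion, so the slide is on its end stop. I'll back off smoothly and clear.

Emit:
step_arm(
  motion=[
    [[0.1, 0, 0], 0],
    [[0.2, 0, 0], 0],
    [[0.3, 0, 0], 0],
    [[0.4, 0, 0], 0],
    [[0.5, 0, 0], 0],
    [[0.6, 0, 0], 0],
    [[0.8, 0, 0], 0],
    [[1.2, 0, 0], 0],
    [[1.7, 0, 0], 0],
    [[2.0, 0, 0], 0],
  ],
)

```text
time: 6.88
tool_pos: [0.4033, -0.1676, 0.0469]
tool_rot: [3.141, 0.0, -2.718]
contact_force: [0.2, 1.0, 0.8]
opening: 0.0005
grip_force: 0.0
```

```bash
python3 - <<'E'
from h import *
c=grab("top","t4.png"); p=c["pixels"]; print(robot.observe()["tool_pos"],robot.observe()["contact_force"])
hsv=cv2.cvtColor(p,cv2.COLOR_RGB2HSV); H,S,V=[hsv[...,i].astype(int) for i in range(3)]
for m,r in(((H<14)&(S>170)&(V>130),(.56739,-.09297)),((H>105)&(H<130)&(S>130),(.6115,-.1919))):
    m[:,:220]=0;m[:,375:]=0; m[:215]=0; N,l,st,ce=cv2.connectedComponentsWithStats(m.astype(np.uint8)); i=1+st[1:,4].argmax(); print(ce[i])
    q=onz(c,*ce[i],.134)[:2]; print((q-np.array(r))@np.array([.913,.408]))
cv2.imwrite("pics/crop4.png",cv2.resize(p[140:380,165:425],None,fx=2.4,fy=2.4)[:,:,::-1])
E
```

```text
[ 0.40195641 -0.16782057  0.04677301] [-1.25726365 -0.08124962 -0.46578866]
[272.97681159 251.05507246]
0.03470883084587686
[348.77222222 244.175     ]
0.00033547967830833253
```

View pics/crop4.png

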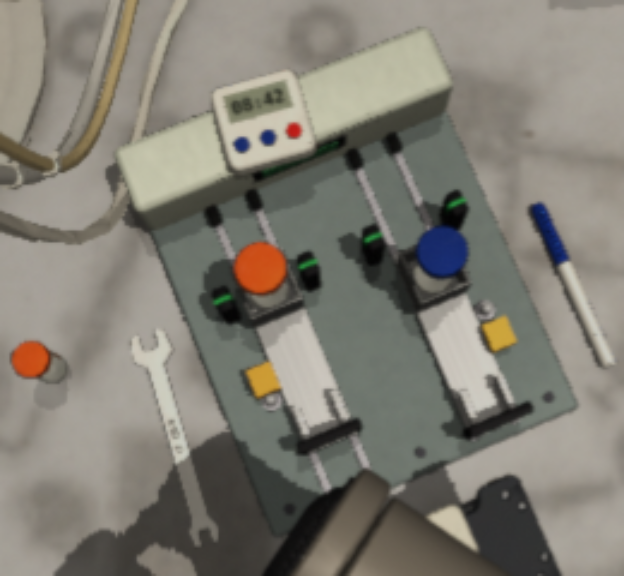

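The orange slide is latched at 34.7 mm, with its cap at crop (260,268) between the green posts. The blue slide is at home and nothing else has moved. The gripper is clear, so I'm handing in.

```bash
python3 -c "
from cell import robot
print(robot.hand_in())"
```

```text
the job is handed in; nothing more can be done
None
```

The orange-capped tube's slide was pushed to its end stop and released, and it now rests latched at about 35 mm; the blue slide is still at home, nothing else was disturbed, and the job is handed in.

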